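# Pay and start the coin washer

## Task

The washer's coin slide is loaded with coins and the water temperature is already chosen, so start the machine: with a fingertip, push the coin slide in along its rail, gently and without ramming it against its end stop, until you feel it drop into its notch, and leave it sitting there. Then press the round start button on the sloping console all the way in and let it come back out. Leave the temperature keys alone, and leave everything standing on the washer where it is.

Things in the scene. Friction and masses are not known exactly. Their poses are not given: they have to be found in the camera images.
- washer: White top-load washer beside the blue table, fixed. Origin on its flat deck (100 mm above the table), straight below the end of the coin slide's rail; own x to the machine's right, y to its back, z up. Deck from x -290 to 360, y -440 to 80 mm. Along the back a console, black face sloping at 45 degrees from (y 80, z 10) up to (y 200, z 130) mm.
- chute_mouth (a point): Centre of the mouth of the steel bezel (78 wide, z 50 to 128 mm above the deck) where the coin slide enters the grey coin meter case. The bezel stands 20 mm out of the case, whose front is 100 mm behind the washer's origin, x -55 to 165 mm, top 145 mm above the deck. From the bezel the rail, a channel 60 mm wide with lips 80 mm above the deck, reaches out 80 mm. Axes as the washer's
- push_plate (a point): Upright steel push plate at the outer end of the coin slide, 50 mm wide, 5 mm thick, from 20 mm below to 24 mm above this point, the centre of its outer (pushed) face. Axes as the washer's; pushed along own +y. With the slide out it is at y = -5 mm from the washer's origin, 96 mm above the deck. Behind it the flat slide, with four coins on edge, runs into the meter.
- coin_slide (a joint): Travel of the coin slide into the meter, m: 0 fully out; starts from 0 to 0.020, stays where left. Slides with about 1 N up to 0.056; there a sprung roller resists with about 10 N (the hump), lets go past 0.064, and the force dips to nothing as the slide drops by itself into its home notch at 0.070 and is held. Rigid end stop at 0.075.
- start_button_top (a point): Centre of the outer face of the start button, a round button 28 mm across in a round grey collar 44 mm across on the sloping console, 70 mm left of the coin meter case. Own z points straight out of it (forward and up at 45 degrees), own x to the machine's right. It stands 22 mm out of the console face, 10 mm out of its collar. Press along own -z.
- start_button (a joint): How far the start button is pressed, m: 0 out, 0.006 fully in, where the spring gives 5 N; it springs back.
- temp_key0 (a joint): Upper of three rectangular water-temperature keys (30 x 22 mm) in a column up the sloping face, 72 mm left of the start button; 0 out, 0.004 m pressed. To be left alone.
- temp_key1 (a joint): Middle temperature key, as temp_key0.
- temp_key2 (a joint): Lower temperature key, as temp_key0.
- cup: Clear measuring cup on the deck, 60 mm wide, 55 mm high, to the right of the coin slide's rail. Loose; a bystander, origin under its middle.
- dish: White ceramic coin dish on the deck, 90 mm wide, 32 mm high, to the left of the coin slide's push plate. Loose; a bystander, origin under its middle.
- carton: Cardboard carton of dryer sheets, 110 x 70 x 50 mm high. Loose; a bystander, origin under its middle.
- jug: Blue detergent bottle, 90 mm wide, 220 mm high. Loose; a bystander, origin under its middle.
- spray: White stain-remover bottle, 60 mm wide, 180 mm high. Loose; a bystander, origin under its middle.
- basket: Grey open peg basket, 160 x 120 x 60 mm high. Loose; a bystander, origin under its middle.
- brush: Lint brush lying on the lid, handle towards its own -x. Loose; a bystander, origin under its middle.

How it is judged:
By the outcome, as a careful person would: the job done as asked, in the order asked, and still so for the second after the job is handed in, with the robot touching nothing.
It also fails if it takes over 54 s, if anything falls off the work surface, if the arm or the gripper's body presses on something with over 40 N, if the wrist force passes 120 N, or if a joint passes its speed limit or range.

## Robot

A 6-joint arm with a two-finger parallel gripper is mounted at the origin on the work surface. World frame = base frame: x ahead of the robot, y to its left, z up, the work surface at z = 0. Lengths are in m, angles in rad, forces in N, time in s.
With the tool pointing down it reaches from about 0.275 to 0.825 m from the base axis. Payload 4.9 kg.
Tool frame: the origin (TCP) lies on the centre line of the jaws, within the pads' length; the fingertips stand 11 mm ahead of it and the grasp point (between the pads) lies 8 mm behind it; z points along the fingers, y is the line along which they close (so a half turn about z gives the same grasp; the last joint's range is limited). The gripper opens to 85 mm and grips with 20 to 120 N. Pads are 22 mm wide; open, the fingers measure 114 mm over their backs; the gripper's body (76 mm by 85 mm) begins 54 mm behind the grasp point. The pads swing forward as they close: fully open they stand 13 mm farther back than shut.
Start: joints at [1.188, 0.326, -0.193, 1.052, 0, 1.437], TCP at [0.135, 0.533, 0.242] pointing down, gripper open.
Joint ranges: [-2.65, 2.65], [-0.97, 1.79], [-1.3, 1.35], [-1.93, 2.1], [-1.47, 1.37], [-3.14, 3.14]. Speed limits (rad/s): [2.57, 2.57, 3.14, 3.14, 3.14, 3.14].

## Interface

Orientations are given as a unit quaternion [w, x, y, z].
In Python, from cell import * gives the robot as it stands. Calls block until the motion is done:
- move_pose(position, orientation): joint-space move of the TCP to a pose.
- move_linear(position, speed=0.15, rotation=None, until_force=None): straight line of the TCP; rotation=None keeps the orientation; speed is the mean speed in m/s. With until_force (N) it stops when the force on the tool has changed by that much, and returns True; else False.
- goto_joints(angles): joint-space move.
- set_gripper(opening, grasp_force=None): opening from 0.0 (shut) to 1.0 (fully open); grasp_force is the grip in N (None keeps the last); returns when the fingers have stopped.
- wait(seconds).
- solve_ik(position, orientation): joint angles nearest the present ones, or None.
- camera(name): name is "side" or "top" or "wrist"; returns (picture, depth): 384x512x3 uint8, red, green, blue; 384x512 float32, m along the optical axis (not along the pixel's ray), 0 where there is no reading.
- calibration(name): a dict with "mtx" (3x3 intrinsics, pixels), "extrinsics" (4x4, takes a point from world to camera coordinates); the wrist camera has in their place "hand_eye" (4x4, takes a point from camera to tool coordinates, whose origin is the TCP and whose axes are the flange's). Camera axes: x right, y down, z forward; pixel columns grow to the right and rows downward; lengths in m; the calibration is good to about 2 mm. A picture is of the moment at which its call begins: read the wrist's pose just before it. calibration takes no time and is no camera call.
A pose or a line that the arm cannot do raises PlanningError and nothing moves.
- close_job(): hands the job in; it is judged then, once.
Trained networks look in the newest picture that a camera, given by its name, has taken for a name from the list of things; names that differ only in an ending like _2 or _b are one class to them, and where a whole thing is asked for, a point or a joint stands for the part that bears it (a point fixed in the world has none). Each returns a list of dicts, best first, with "p" (0 to 1); they miss things now and then, are a little off and sometimes report something else, mostly with a low value. They report only what shows in the picture. A call takes as long as a camera call.
- boxes_of(camera, thing): "location" ([x, y, z] in m, in world coordinates, good to about 4 mm: the middle of the surface that is visible of it).
- mark_of(camera, thing): "location" ([x, y, z] in m, in world coordinates, good to about 4 mm: a listed point, or the origin of a listed thing).
Readings, each from a call of its own:
- get_clock(): time.
- get_joint_positions(): joint angles.
- get_joint_vel(): joint speeds.
- get_joint_efforts(): joint torques, N m.
- get_position(): TCP position.
- get_tool_rot(): TCP orientation.
- get_ft_force(): force on the tool from outside, world axes, zero at the start.
- get_moment(): the same for the moment, N m.
- get_gripper_width(): opening from 0.0 (shut) to 1.0 (fully open).
- get_finger_force(): force on a finger pad.
Only numpy, scipy, OpenCV 4.12 (cv2) and the standard library are available. Lean on these libraries where they do the work, as an engineer would, in place of code of your own. Each camera call takes 0.05 s, during which the arm holds its last target. There are 200 camera calls.

## Working session

There is one attempt and no reset: what is moved stays moved. The work goes in short steps, each a Python script; the robot and the scene stay as the last script left them, time stands still between calls to the robot, and variables do not carry over. Pictures are saved under pics/ and viewed, at most 10 in all, crops included, and the job is handed in when it is done.

```bash
mkdir -p pics; ls; python3 - <<'E'
from cell import *
import cv2
for c in ["side","top"]:
    p,d=camera(c); cv2.imwrite(f"pics/{c}0.png",p[:,:,::-1])
    for t in ["washer","chute_mouth","push_plate","start_button_top","cup","dish","carton","jug","spray","basket","brush"]:
        r=mark_of(c,t); print(c,t,[(round(float(x["p"]),2),[round(float(v),3) for v in x["location"]]) for x in r[:2]])
    e=calibration(c)["extrinsics"]; print((-e[:3,:3].T@e[:3,3]).round(3))
print(get_clock(),get_position(),get_tool_rot(),get_ft_force())
E
```

```text
cell.py
pics
side washer [(0.69, [0.63, -0.017, 0.104])]
side chute_mouth [(0.66, [0.635, 0.06, 0.193]), (0.39, [0.538, -0.054, 0.101])]
side push_plate [(0.87, [0.628, -0.015, 0.194])]
side start_button_top [(0.7, [0.729, 0.001, 0.102]), (0.63, [0.5, 0.1, 0.182])]
side cup [(0.85, [0.731, 0.002, 0.1])]
side dish [(0.73, [0.538, -0.053, 0.101])]
side carton [(0.72, [0.78, -0.116, 0.101])]
side jug [(0.8, [0.615, -0.349, 0.097])]
side spray [(0.56, [0.746, -0.247, 0.099]), (0.47, [0.505, 0.1, 0.183])]
side basket [(0.65, [0.466, -0.272, 0.103])]
side brush [(0.78, [0.605, -0.187, 0.102])]
[ 0.243 -0.567  1.002]
top washer [(0.68, [0.631, -0.024, 0.097])]
top chute_mouth [(0.77, [0.631, 0.061, 0.191])]
top push_plate [(0.58, [0.631, -0.013, 0.195]), (0.21, [0.632, -0.025, 0.097])]
top start_button_top [(0.51, [0.506, 0.098, 0.183])]
top cup [(0.74, [0.54, -0.053, 0.098]), (0.65, [0.729, 0.001, 0.096])]
top dish [(0.7, [0.543, -0.054, 0.098])]
top carton [(0.76, [0.776, -0.114, 0.099]), (0.5, [0.465, -0.271, 0.099])]
top jug [(0.59, [0.615, -0.349, 0.102])]
top spray [(0.61, [0.746, -0.246, 0.102])]
top basket [(0.62, [0.463, -0.274, 0.1])]
top brush [(0.97, [0.607, -0.188, 0.1])]
[ 0.446 -0.009  1.095]
1.2 [0.13542523 0.53308341 0.24227559] [ 5.89860038e-06  1.24073900e-01  9.92272980e-01 -9.98741575e-06] [ 0.74747932 -0.15064226 -0.90115733]
```

View pics/side0.png

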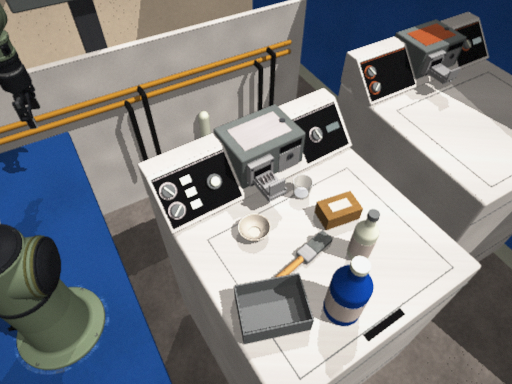

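View pics/top0.png

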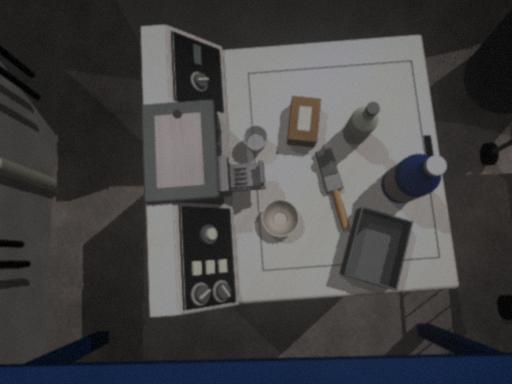

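The side view shows the bezel and push plate at about (268,183), the start button at (214,182), the keys at (185–195,180–203), the dish at (254,229) and the cup at (302,186). The top view has the button at (209,233) and the plate at (262,175), which agrees with the networks. Next I'll get the yaw from depth and check IK.

```bash
cat > h.py <<'E'
from cell import *
import numpy as np, cv2
from scipy.spatial.transform import Rotation as R
def cloud(c,d):
    K=calibration(c); m=K["mtx"]; e=K["extrinsics"]
    v,u=np.mgrid[:384,:512]
    P=np.stack([(u-m[0,2])*d/m[0,0],(v-m[1,2])*d/m[1,1],d],-1)
    return (P-e[:3,3])@e[:3,:3]
def tool(z,x):  # tool axes: z along fingers, x across
    z=np.array(z)/np.linalg.norm(z); x=np.array(x)-np.dot(x,z)*z; x/=np.linalg.norm(x)
    q=R.from_matrix(np.stack([x,np.cross(z,x),z],1)).as_quat(); return np.r_[q[3],q[:3]]
E
python3 - <<'E'
from h import *
for c in ["top","side"]:
    p,d=camera(c); W=cloud(c,d)
    x,y,z=W[...,0],W[...,1],W[...,2]
    s=(d>0)&(x>.36)&(x<.56)&(y>.06)&(y<.19)&(z>.12)&(z<.22)&(p.max(-1)<70)
    Q=W[s]
    for _ in range(8):
        a=np.linalg.lstsq(np.c_[Q[:,:2],np.ones(len(Q))],Q[:,2],rcond=None)[0]
        r=Q[:,2]-np.c_[Q[:,:2],np.ones(len(Q))]@a; Q=Q[abs(r)<max(.003,1.5*r.std())]
    print(c,len(Q),a,"yaw",np.degrees(np.arctan2(-a[0],a[1])))
    # top edge of case front / console foot edges: case top points
    s=(d>0)&(x>.5)&(x<.85)&(z>.237)&(z<.253)&(y>.05)&(y<.3)
    b=cv2.minAreaRect(W[s][:,:2].astype(np.float32)); print(s.sum(),b)
    # plate points
    s=(d>0)&(abs(x-.63)<.03)&(y>-.06)&(y<.03)&(z>.18)&(z<.23)
    print("plate",s.sum(),W[s].mean(0),np.percentile(W[s],[3,97],axis=0))
    s=(d>0)&(abs(x-.503)<.03)&(abs(y-.099)<.03)&(abs(z-.183)<.02)
    n=np.array([-a[0],-a[1],1]);n/=np.linalg.norm(n)
    h=(W[s]-[0,0,a[2]])@n; B=W[s][h>.017]; print("btn",n,len(B),B.mean(0),np.median(h[h>.017]))
for yaw in np.radians([0,3,6]):
    f=np.array([-np.sin(yaw),np.cos(yaw),0]); r=np.array([np.cos(yaw),np.sin(yaw),0]);u=np.array([0,0,1])
    for name,P,tl in (("plate",[.63,-.03,.2],30),("plate",[.63,.05,.2],30),("plate",[.63,.05,.2],15),("btn",[.503,.09,.19],45),("btn",[.503,.05,.23],45)):
        t=np.radians(tl); zz=np.sin(t)*f-np.cos(t)*u
        for nm,xx in (("+f",f+u),("-f",-f-u),("+r",r),("-r",-r)):
            j=solve_ik(P,tool(zz,xx)); print(name,tl,nm,None if j is None else np.round(j,2)) if yaw==0 or j is None else 0
E
```

```text
top 2834 [-0.04720184  0.99647672  0.08246113] yaw 2.7120012438548464
7309 ((0.6814298629760742, 0.16117283701896667), (0.2196776419878006, 0.16044096648693085), 2.5493459701538086)
plate 503 [0.63149663 0.00582138 0.19263202] [[ 0.60764023 -0.01599148  0.18144462]
 [ 0.65709767  0.02917747  0.22029857]]
btn [ 0.03341692 -0.70546359  0.70795793] 103 [0.50443743 0.0990203  0.18618142] 0.020503964890879006
side 1696 [-0.04942391  0.99536777  0.0848667 ] yaw 2.8426255378035745
2958 ((0.6792306900024414, 0.1593780219554901), (0.22041410207748413, 0.16182689368724823), 2.6116342544555664)
plate 345 [ 0.6280011  -0.00115972  0.19664442] [[ 0.60412273 -0.01848745  0.18116539]
 [ 0.65603179  0.02841565  0.22119634]]
btn [ 0.03500755 -0.70503092  0.70831198] 73 [0.50226329 0.09787633 0.18670987] 0.020520095532559002
plate 30 +f [-0.39  0.62  0.07  1.23  0.48  1.13]
plate 30 -f [-0.39  0.62  0.07  1.23  0.48 -2.01]
plate 30 +r [-0.39  0.62  0.07  1.23  0.48  2.7 ]
plate 30 -r [-0.39  0.62  0.07  1.23  0.48 -0.44]
plate 30 +f [-0.27  0.58 -0.01  1.13  0.5   1.26]
plate 30 -f [-0.27  0.58 -0.01  1.13  0.5  -1.88]
plate 30 +r [-0.27  0.58 -0.01  1.13  0.5   2.84]
plate 30 -r [-0.27  0.58 -0.01  1.13  0.5  -0.31]
plate 15 +f [-0.16  0.52 -0.03  1.06  0.26  1.41]
plate 15 -f [-0.16  0.52 -0.03  1.06  0.26 -1.73]
plate 15 +r [-0.16  0.52 -0.03  1.06  0.26  2.98]
plate 15 -r [-0.16  0.52 -0.03  1.06  0.26 -0.16]
btn 45 +f [-0.37  0.48 -0.37  1.07  0.72  1.07]
btn 45 -f [-0.37  0.48 -0.37  1.07  0.72 -2.07]
btn 45 +r [-0.37  0.48 -0.37  1.07  0.72  2.64]
btn 45 -r [-0.37  0.48 -0.37  1.07  0.72 -0.5 ]
btn 45 +f [-0.44  0.46 -0.28  1.23  0.69  0.98]
btn 45 -f [-0.44  0.46 -0.28  1.23  0.69 -2.16]
btn 45 +r [-0.44  0.46 -0.28  1.23  0.69  2.55]
btn 45 -r [-0.44  0.46 -0.28  1.23  0.69 -0.59]
```

```bash
cat >> h.py <<'E'
yaw=np.radians(2.65); f=np.array([-np.sin(yaw),np.cos(yaw),0]); r=np.array([np.cos(yaw),np.sin(yaw),0]); u=np.array([0,0,1.])
def tilt(deg):
    t=np.radians(deg); return tool(np.sin(t)*f-np.cos(t)*u, np.cos(t)*f+np.sin(t)*u)
O=np.array([.6318,-.0212,.1])
plate=np.array([.6305,-.0150,.208])
def ff(n=3): return np.mean([get_ft_force() for _ in range(n)],0)
E
python3 - <<'E'
from h import *
t0=get_clock(); set_gripper(0.0)
move_pose([.42,.30,.42],tilt(0)); print(get_clock())
c=plate-.045*f
move_pose(c+.1*u,tilt(30)); print(get_clock())
move_linear(c,.15); print(get_clock(),get_position()-c)
print([np.round(get_ft_force(),2) for _ in range(3)],get_clock())
p,d=camera("side"); cv2.imwrite("pics/s1.png",cv2.resize(p[100:260,180:380,::-1],None,fx=4,fy=4*.93))
p,d=camera("wrist"); cv2.imwrite("pics/w1.png",p[:,:,::-1])
E
```

```text
3.575
5.1833
6.0 [0.00049151 0.00029946 0.00108738]
[array([0.26, 0.03, 0.22]), array([0.26, 0.03, 0.22]), array([0.26, 0.03, 0.22])] 6.0
```

View pics/s1.png

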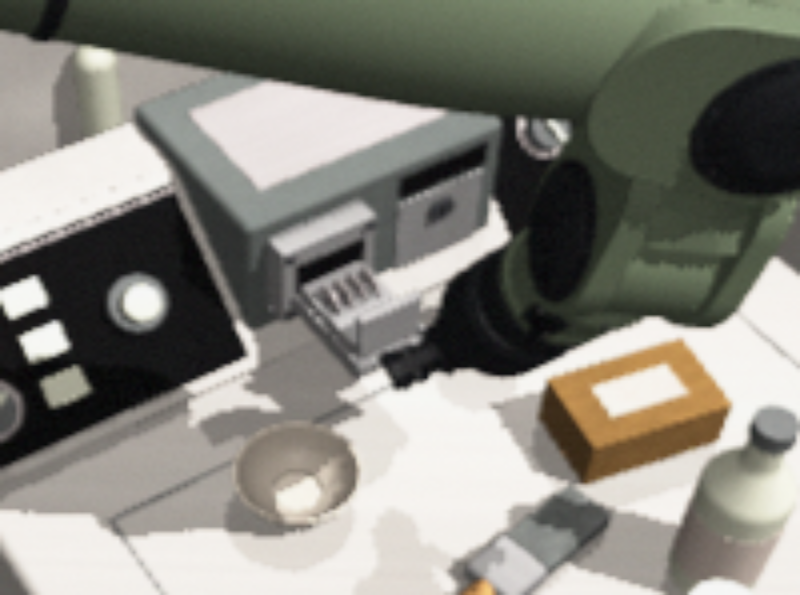

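View pics/w1.png

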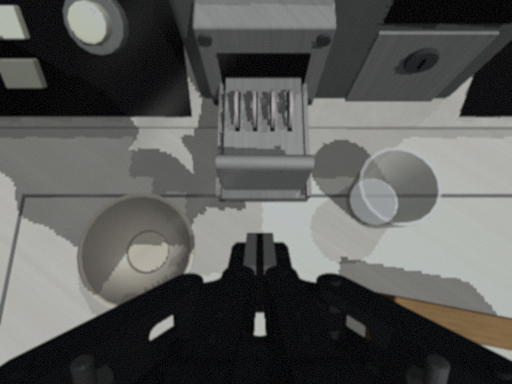

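The wrist view shows the shut fingertips at (259,236), lined up with the plate centre at (265,175). The side crop shows them clear of the dish and cup. Pushing in small steps with the force logged.

```bash
python3 - <<'E'
from h import *
c=plate-.045*f; wait(.1); f0=get_ft_force()
a=.020; move_linear(c+a*f,.06)
while a<.0715:
    a+=.004; move_linear(c+a*f,.03); F=get_ft_force()-f0
    print(round(a,4),round((get_position()-c)@f*1e3,2),round(F@f,2),round(get_clock(),2))
    if F@f<-4: break
E
```

```text
0.024 24.07 0.35 6.97
0.028 28.16 -0.65 7.25
0.032 32.24 -0.08 7.53
0.036 36.32 0.18 7.82
0.04 40.35 0.87 8.1
0.044 44.35 0.05 8.38
0.048 48.35 0.81 8.67
0.052 52.38 0.44 8.95
0.056 56.34 0.26 9.23
0.06 60.35 0.56 9.52
0.064 64.35 1.28 9.8
0.068 68.35 0.79 10.08
0.072 72.36 0.83 10.37
```

```bash
python3 - <<'E'
from h import *
p,d=camera("wrist"); cv2.imwrite("pics/w2.png",p[:,:,::-1])
for c in ("side","top"):
    camera(c); print([(round(x["p"],2),np.round(x["location"],3),round(float((np.array(x["location"])-O)@f)*1e3)) for x in mark_of(c,"push_plate")[:2]])
E
```

```text
[(0.37, array([0.63 , 0.03 , 0.197]), 51)]
[(0.75, array([0.628, 0.027, 0.194]), 49)]
```

View pics/w2.png

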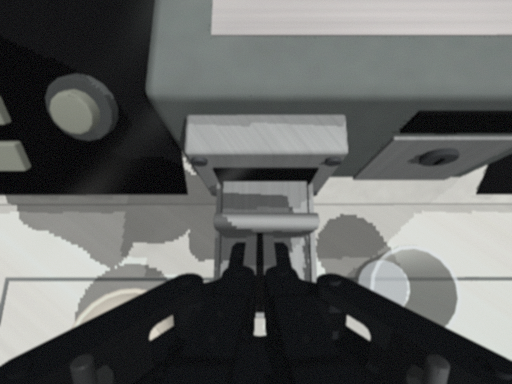

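The wrist view shows the fingertip against the plate (265,222), about 50 mm past the origin, so the slide is near 0.055, just before the hump. Now fine steps.

```bash
python3 - <<'E'
from h import *
c=plate-.045*f; F0=get_ft_force(); a=.072; peak=0
while a<.088:
    a+=.001; move_linear(c+a*f,.008); wait(.1); v=[]
    for _ in range(4): v.append(get_ft_force()); wait(.02)
    F=(np.mean(v,0)-F0)@f; peak=max(peak,abs(F))
    print(round(a,4),round((get_position()-c)@f*1e3,2),round(F,2),round(get_clock(),2))
    if abs(F)>16 or (peak>5 and abs(F)<.35*peak): break
p,d=camera("wrist"); cv2.imwrite("pics/w3.png",p[:,:,::-1])
for k in ("side","top"):
    camera(k); print([(round(x["p"],2),np.round(x["location"],3),round(float((np.array(x["location"])-O)@f)*1e3)) for x in mark_of(k,"push_plate")[:2]])
E
```

```text
0.073 72.93 -0.66 11.06
0.074 74.02 -0.46 11.5
0.075 75.06 -0.8 11.94
0.076 76.06 -0.55 12.38
0.077 77.03 -0.58 12.82
0.078 77.94 -1.56 13.27
0.079 78.6 -4.76 13.71
0.08 79.18 -6.37 14.15
0.081 79.54 -8.16 14.59
0.082 80.3 -9.39 15.03
0.083 82.07 -6.75 15.47
0.084 84.33 -3.24 15.92
[(0.51, array([0.628, 0.039, 0.197]), 60)]
[(0.63, array([0.628, 0.038, 0.194]), 59), (0.21, array([0.63 , 0.055, 0.191]), 77)]
```

View pics/w3.png

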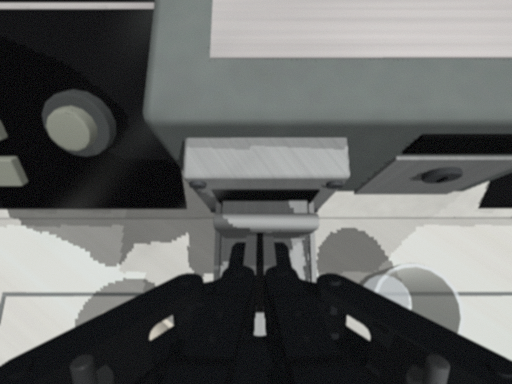

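Force peaked at 9.4 N and is now falling, so the roller has nearly let go. Continue until it reaches zero.

```bash
python3 - <<'E'
from h import *
c=plate-.045*f; F0=get_ft_force()*0; a=.084
for i in range(10):
    a+=.0006; move_linear(c+a*f,.008); wait(.1); v=[]
    for _ in range(4): v.append(get_ft_force()); wait(.02)
    F=np.mean(v,0)@f
    print(round(a,4),round((get_position()-c)@f*1e3,2),round(F,2),round(get_clock(),2))
    if a>.0859 and F>-.6 or F<-12: break
p,d=camera("wrist"); cv2.imwrite("pics/w4.png",p[:,:,::-1])
for k in ("side","top"):
    camera(k); print([(round(x["p"],2),np.round(x["location"],3),round(float((np.array(x["location"])-O)@f)*1e3)) for x in mark_of(k,"push_plate")[:2]])
E
```

```text
0.0846 84.83 -1.13 16.58
0.0852 85.38 -0.06 17.0
0.0858 85.91 -0.36 17.42
0.0864 86.42 0.1 17.83
[(0.52, array([0.63 , 0.049, 0.196]), 70)]
[(0.56, array([0.734, 0.001, 0.097]), 17)]
```

View pics/w4.png

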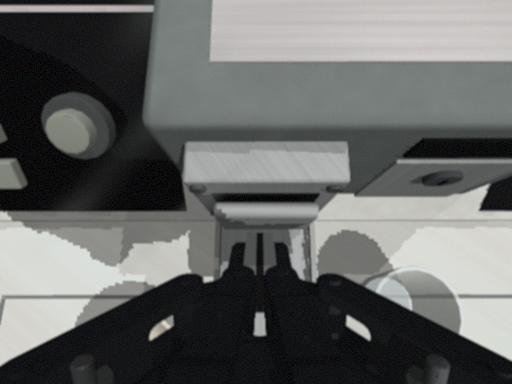

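The plate has dropped ahead of the finger to (265,211) at zero force, and the side mark puts it about 70 mm in: it is home in its notch. Now retreat and go to the button.

```bash
python3 - <<'E'
from h import *
c=plate-.045*f; n=(u-f)/2**.5; B=np.array([.5032,.0985,.1840])
move_linear(c+.02*f,.15); move_linear(c+.02*f+.12*u,.2)
move_pose(B+.09*n,tilt(45)); move_linear(B+.045*n,.15)
wait(.2); F0=get_ft_force(); print(get_clock(),np.round(F0,2))
p,d=camera("wrist"); cv2.imwrite("pics/w5.png",p[:,:,::-1])
for k in ("side","top","wrist"):
    if k!="wrist": camera(k)
    for t in ("push_plate","start_button_top"): print(k,t,[(round(x["p"],2),np.round(x["location"],3),round(float((np.array(x["location"])-O)@f)*1e3)) for x in mark_of(k,t)[:2]])
E
```

```text
20.7833 [-0.1   0.51 -0.53]
side push_plate []
side start_button_top [(0.48, array([0.505, 0.1  , 0.182]), 127), (0.41, array([ 0.465, -0.272,  0.104]), -242)]
top push_plate [(0.43, array([0.63 , 0.046, 0.195]), 67), (0.26, array([ 0.776, -0.114,  0.099]), -100)]
top start_button_top [(0.53, array([0.505, 0.098, 0.183]), 125), (0.42, array([ 0.607, -0.188,  0.099]), -166)]
wrist push_plate [(0.84, array([0.632, 0.045, 0.198]), 66)]
wrist start_button_top [(0.83, array([0.505, 0.098, 0.187]), 125)]
```

View pics/w5.png

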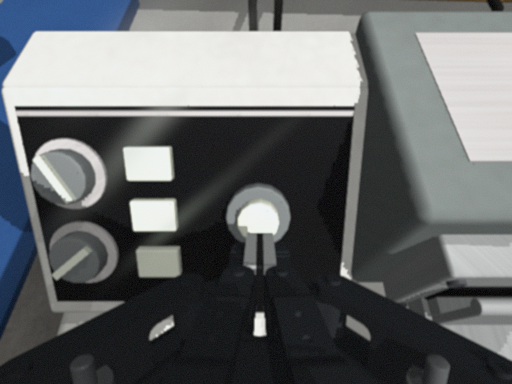

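The wrist view has the button at (259,217) with the fingers in line with it, and the keys at x≈155 are well clear. The plate reads about 66 mm, so it has stayed home. Pressing.

```bash
python3 - <<'E'
from h import *
n=(u-f)/2**.5; B=np.array([.5044,.0985,.1840])
move_linear(B+.045*n,.1); move_linear(B+.018*n,.06); wait(.2); F0=get_ft_force(); a=.018
while a>-.006:
    a-=.001; move_linear(B+a*n,.01); wait(.06); v=[]
    for _ in range(3): v.append(get_ft_force()); wait(.02)
    F=(np.mean(v,0)-F0)@n
    print(round(a,4),round((get_position()-B)@n*1e3,2),round(F,2),round(get_clock(),2))
    if F>10: break
wait(.2)
move_linear(B+.06*n,.1); print(get_clock())
E
```

```text
0.017 17.06 0.71 22.64
0.016 15.98 0.65 23.0
0.015 14.96 0.39 23.36
0.014 14.0 0.64 23.72
0.013 12.99 0.75 24.07
0.012 12.13 1.93 24.43
0.011 11.08 2.19 24.79
0.01 10.08 2.62 25.15
0.009 9.07 3.63 25.51
0.008 8.07 3.73 25.87
0.007 7.09 4.98 26.23
0.006 6.14 7.04 26.58
0.005 6.0 14.28 26.94
27.8417
```

```bash
python3 - <<'E'
from h import *
n=(u-f)/2**.5
move_linear(np.array([.5044,.0985,.184])+.1*n,.15); wait(.3)
for k in ("side","top","wrist"):
    p,d=camera(k)
    if k=="wrist": cv2.imwrite("pics/w6.png",p[:,:,::-1])
    for t in ("push_plate","start_button_top","cup","dish"): print(k,t,[(round(x["p"],2),np.round(x["location"],3)) for x in mark_of(k,t)[:1]])
print(get_clock(),np.round(get_ft_force(),2))
E
```

```text
side push_plate []
side start_button_top [(0.46, array([0.501, 0.1  , 0.184]))]
side cup [(0.36, array([ 0.732, -0.004,  0.098]))]
side dish [(0.8, array([ 0.536, -0.055,  0.102]))]
top push_plate [(0.59, array([ 0.745, -0.246,  0.102]))]
top start_button_top [(0.43, array([0.504, 0.099, 0.185]))]
top cup [(0.71, array([0.732, 0.002, 0.101]))]
top dish []
wrist push_plate [(0.59, array([0.633, 0.046, 0.195]))]
wrist start_button_top []
wrist cup [(0.84, array([0.733, 0.002, 0.098]))]
wrist dish [(0.21, array([0.633, 0.047, 0.198]))]
29.3083 [ 0.17 -0.38  0.22]
```

View pics/w6.png

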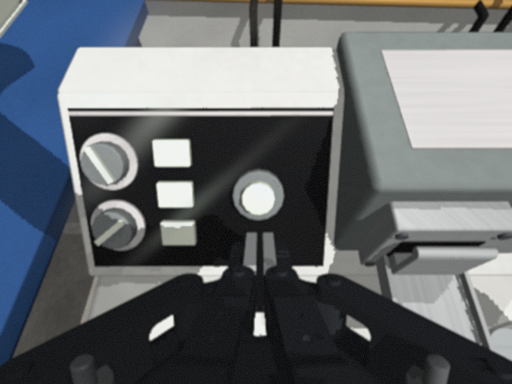

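The button is back out at (259,197), the slide is home at (450,260), the keys look untouched, and the cup and dish have not moved. Handing in.

```bash
python3 -c "
from cell import *
print(close_job())"
```

```text
the job is handed in; nothing more can be done
None
```

The coin slide is home in its notch and the start button was pressed fully in and came back out; the keys, cup and dish look untouched, and the job was handed in at about 29 s.

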